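# Sort the salvaged laptop parts into the tray

### The arm

A 6-joint arm with a two-finger parallel gripper is mounted at the origin on the work surface. World frame = base frame: x ahead of the robot, y to its left, z up, the work surface at z = 0. Lengths are in mm, angles in rad, forces in N, time in s.
With the tool pointing down it reaches from about 425 to 925 mm from the base axis. Payload 12.5 kg.
Tool frame: the origin (TCP) lies at the very end of the fingers, on their centre line; the grasp point (between the pads) lies 19 mm behind it; z points along the fingers, y is the direction in which the jaws open and shut (so a half turn about z gives the same grasp; the last joint's range is limited). The gripper opens to 85 mm and grips with 20 to 120 N. Pads are 22 mm wide; open, the fingers measure 114 mm over their backs; the gripper's body (76 mm by 85 mm) begins 54 mm behind the grasp point. The pads swing forward as they close: fully open they stand 13 mm farther back than shut.
Start: joints at [0.995, 0.491, 1.559, -0, 1.092, -0.106], TCP at [282.929, 557.312, 231.327] pointing down, gripper open.
Joint ranges: [-3.1, 3.1], [-0.84, 2.19], [0.05, 2.79], [-1.13, 4.28], [0.06, 2.93], [-2.69, 2.69]. Speed limits (rad/s): [2.22, 2.22, 2.79, 3.14, 3.14, 3.14].

### API

Orientations are given as [roll, pitch, yaw] about the fixed x, y, z axes, in that order (R = Rz(yaw) Ry(pitch) Rx(roll)).
In Python, from workcell import r gives the robot as it stands.
- The arm moves only by the tool send_rows, never from a script. Its argument "plan" is a list of rows, each a list of 7 numbers: the turn, a rotation vector about the tool's x, y, z in rad, then the shift along the tool's x, y, z in m, then the closure in counts, from 0 (fully open) to 255 (shut). In form: [[wx, wy, wz, x, y, z, grip], ...]. A call has 1 to 12 rows; each row is the pose to reach, as a shift and turn from the pose commanded when the call began, along the tool's axes at that moment; what a row does not reach only later rows make up. A row lasts 1/8 s, in which the tool goes at most 62.5 mm and 10.7 degrees, less where a joint would pass 70% of its speed; a pose out of reach is approached as far as the arm can. A call with a gripper value outside its range is refused whole. The fingers move at their own pace and stop on an object; "squeeze" is the grip in N (left out, the last holds). Time passes only in rows, so rows that repeat a pose let the fingers close. It gives the time, the measured TCP pose, the force and the opening at its end, in the units of the state.
- r.observe(): the state, without advancing time (a new reading comes with each control period).
- r.grab_frame(name): name is "scene" or "top"; returns a dict with "img" (400x640x3 uint8, red, green, blue), "depth" (400x640 float32, mm along the optical axis (not along the pixel's ray), 0 where there is no reading), "fov_y" (degrees; the focal length in pixels is half the picture's height over the tangent of half this angle, whatever the lens; pixels are square), "cx", "cy" (the principal point, pixels), "R" (3x3) and "t" (3): a world point X has camera coordinates R X + t. Camera axes: x right, y down, z forward; pixel columns grow to the right and rows downward; lengths in mm; the calibration is good to about 2 mm. A picture is of the moment at which its call begins.
- r.finish_job(): hands the job in, once; it reports no verdict.
The state is a dict: "clock": time; "q": joint angles; "dq": joint speeds; "joint_efforts": joint torques, N m; "position": TCP position; "tool_rot": TCP orientation; "force": force on the tool from outside, world axes, zero at the start; "torque": the same for the moment, N m; "opening": opening from 0.0 (shut) to 1.0 (fully open).
Only numpy, scipy, OpenCV 4.12 (cv2) and the standard library are available. Lean on these libraries where they do the work, as an engineer would, in place of code of your own. Each camera call takes 0.05 s, during which the arm holds its last target.

### The job

Sort the reusable parts on the teardown table into the coloured bins of the black tray: first the purple battery pack into the red bin, then, in any order, the fan that still has its pale blades into the blue bin, the copper heat sink into the yellow bin and the speaker into the green bin. Each part must end up lying flat on the floor of its bin, the same side up as it lies now. Leave the empty fan frame and the aluminium heat sink lying where they are; they are scrap.

Things in the scene. Friction and masses are not known exactly. Their poses are not given: they have to be found in the camera images.
- battery_mid (a point): battery pack, loose: two purple-wrapped round cells side by side with a white band across the middle and steel ends, 66 (x) x 37 (y) x 19 mm high, about 95 g, behaves as a solid block. Point: its centre, half-way up; x along the cells, z up
- fan_mid (a point): good cooling fan, loose: black square frame 40 x 40 x 20 mm high, with pale grey-white blades and a grey hub in its round opening, about 30 g. Point: its centre, half-way up; x and y along its sides, z up
- heatsink_mid (a point): copper heat sink, loose: reddish finned block 40 x 40 x 20 mm high, fins upward and running along x, about 90 g, grips like a solid block on any pair of sides. Point: its centre, half-way up; x and y along its sides, z up
- speaker_mid (a point): speaker module, loose: black box 60 (x) x 28 (y) x 18 mm high with two round pale cones on top, about 40 g. Point: its centre, half-way up; x along its length, z up
- red_bin: red open plastic bin, one of four that stand as a 2 x 2 block, 104 mm centre to centre and parallel to one another, in a low black tray (walls 26 mm high above the table); fixed. 100 x 100 mm outside, 94 x 94 mm inside, walls 3 mm thick. Origin: centre of the bin's underside, 4 mm above the table; the inner floor is 3 mm and the rim 30 mm above the origin. x and y lie along its sides, z up
- blue_bin: blue open plastic bin, one of four that stand as a 2 x 2 block, 104 mm centre to centre and parallel to one another, in a low black tray (walls 26 mm high above the table); fixed. 100 x 100 mm outside, 94 x 94 mm inside, walls 3 mm thick. Origin: centre of the bin's underside, 4 mm above the table; the inner floor is 3 mm and the rim 30 mm above the origin. x and y lie along its sides, z up
- yellow_bin: yellow open plastic bin, one of four that stand as a 2 x 2 block, 104 mm centre to centre and parallel to one another, in a low black tray (walls 26 mm high above the table); fixed. 100 x 100 mm outside, 94 x 94 mm inside, walls 3 mm thick. Origin: centre of the bin's underside, 4 mm above the table; the inner floor is 3 mm and the rim 30 mm above the origin. x and y lie along its sides, z up
- green_bin: green open plastic bin, one of four that stand as a 2 x 2 block, 104 mm centre to centre and parallel to one another, in a low black tray (walls 26 mm high above the table); fixed. 100 x 100 mm outside, 94 x 94 mm inside, walls 3 mm thick. Origin: centre of the bin's underside, 4 mm above the table; the inner floor is 3 mm and the rim 30 mm above the origin. x and y lie along its sides, z up
- fan_frame_mid (a point): scrap, to be left alone: empty fan frame, black, 40 x 40 x 20 mm high, with an open round hole 30 mm wide and no blades (the table shows through), loose. Point: its centre, half-way up
- alu_sink_mid (a point): scrap, to be left alone: aluminium heat sink, silver-grey finned block 40 x 40 x 20 mm high, loose. Point: its centre, half-way up

How it is judged (in metres and radians):
On the way:
1. the battery pack lies in the red bin while the fan, the copper heat sink and the speaker are not yet in theirs (horizontal distance between battery_mid and red_bin below 0.042 m and z of battery_mid in the frame of red_bin between 0 and 0.0165 m and angle between battery_mid's own z axis and vertical below 0.15 rad and horizontal distance between fan_mid and blue_bin above 0.06 m and horizontal distance between heatsink_mid and yellow_bin above 0.06 m and horizontal distance between speaker_mid and green_bin above 0.06 m), for 0.2 s.
At the end, for the whole second after the job is handed in: Battery pack in the red bin, bladed fan in blue, copper heat sink in yellow, speaker in green: each within 42 mm of its bin's centre, within 4 mm of flat on its floor, upright within 0.15 rad, at rest; the empty frame and aluminium heat sink moved less than 20 mm (horizontal distance between battery_mid and red_bin below 0.042 m and z of battery_mid in the frame of red_bin between 0 and 0.0165 m and angle between each of battery_mid, fan_mid, heatsink_mid, speaker_mid's own z axis and vertical below 0.15 rad and linear speed of each of battery, fan, heatsink, speaker below 0.02 m/s and horizontal distance between fan_mid and blue_bin below 0.042 m and z of fan_mid in the frame of blue_bin between 0 and 0.017 m and horizontal distance between heatsink_mid and yellow_bin below 0.042 m and z of heatsink_mid in the frame of yellow_bin between 0 and 0.017 m and horizontal distance between speaker_mid and green_bin below 0.042 m and z of speaker_mid in the frame of green_bin between 0 and 0.016 m and distance of each of fan_frame_mid, alu_sink_mid from where it was at the start of the episode below 0.02 m); the robot touches nothing.
It fails at once if the empty fan frame was moved 20 mm or more (distance of fan_frame_mid from where it was at the start of the episode above 0.02 m).
It fails at once if the aluminium heat sink was moved 20 mm or more (distance of alu_sink_mid from where it was at the start of the episode above 0.02 m).
It also fails if it takes over 117 s, if anything falls off the work surface, if the arm or the gripper's body presses on something with over 40 N, if the wrist force passes 120 N, or if a joint passes its speed limit or range.

## Working session

There is one attempt and no reset: what is moved stays moved. The work goes in short steps, Python scripts to look and compute and a tool call to move; the robot and the scene stay as the last step left them, time stands still between calls to the robot, and variables do not carry over. Pictures are saved under pics/ and viewed, and the job is handed in when it is done.

Besides the shell and the picture viewer there is one more tool, called after ">>>" in YAML: its name, and indented under it one key for each argument. send_rows: Moves the arm, as the interface text tells. Its arguments: {"type":"object","properties":{"plan":{"type":"array"},"squeeze":{"type":"number"}},"required":["plan"]}

```bash
ls; mkdir -p pics
python3 - <<'E'
from workcell import r
import cv2,numpy as np
s=r.observe();print(s)
for n in("scene","top"):
    f=r.grab_frame(n);cv2.imwrite(f"pics/{n}0.png",f["img"][:,:,::-1]);np.savez(f"pics/{n}0.npz",**f)
    print(n,f["fov_y"],f["cx"],f["cy"],f["R"],f["t"])
E
```

```text
pics
{'clock': 0.0, 'q': array([ 9.95381498e-01,  4.91573942e-01,  1.55946709e+00, -1.84774361e-05,
        1.09165832e+00, -1.05602661e-01]), 'dq': array([ 0.00023725, -0.00023071, -0.00141168,  0.00056854,  0.00022357,
        0.00095378]), 'joint_efforts': array([-1.02520236e-03, -6.18444729e+01, -2.61594737e+01, -9.38863741e-05,
        4.03696467e-03, -9.34854370e-06]), 'position': array([282.81198137, 557.10249339, 230.7127197 ]), 'tool_rot': array([-3.14049040e+00, -1.00356817e-04,  2.67178896e+00]), 'force': array([-0.70071716,  1.20979945,  0.14756314]), 'torque': array([-0.0035008 , -0.0324951 , -0.01043239]), 'opening': 1.0026920022406023}
scene 42.41667515481856 318.13839699558383 198.28674652477287 [[-0.10787905  0.99405888  0.01445864]
 [ 0.73484556  0.08952687 -0.67229974]
 [-0.66959997 -0.06190219 -0.74013783]] [  21.59861024 -376.75964613 1541.3716699 ]
top 55.1561666718875 322.2189002332159 204.87188435139203 [[-0.00123131 -0.99950013  0.03159083]
 [-0.99710056 -0.00117647 -0.07608606]
 [ 0.0760852  -0.03159292 -0.99660069]] [ 20.95285457 519.50818313 909.36258547]
```

View pics/top0.png

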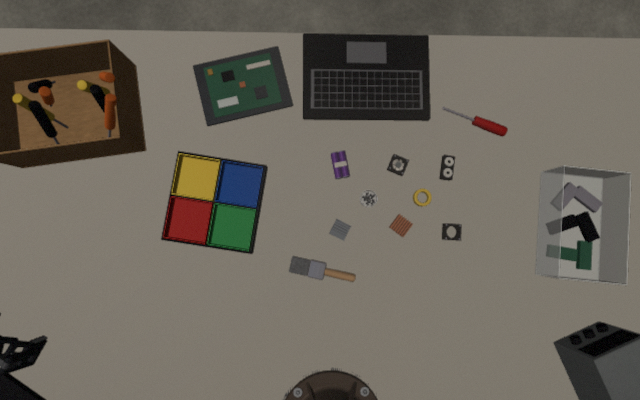

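View pics/scene0.png

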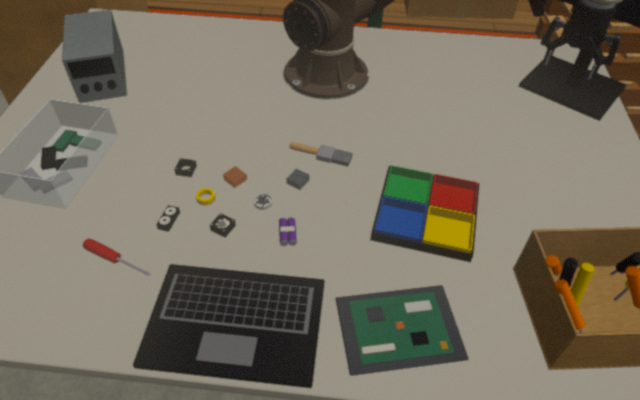

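The top view shows the parts around (330–460, 150–240) and the bins around (165–265, 152–252). The bladed fan is at about (398,165), the empty frame at (452,231), the copper sink at (401,225), the aluminium sink at (340,229), the speaker at (447,167) and the battery at (340,165). Next I'll zoom in and use depth.

```bash
cat > h.py <<'E'
import numpy as np,cv2
def load(n):
    return dict(np.load(n,allow_pickle=True))
def K(f):
    F=200/np.tan(np.radians(float(f["fov_y"]))/2); return F,float(f["cx"]),float(f["cy"])
def world(f,u,v,d):
    F,cx,cy=K(f); u,v,d=map(np.asarray,(u,v,d))
    P=np.stack([(u-cx)/F*d,(v-cy)/F*d,d],-1)
    return (P-f["t"])@f["R"]
def plane(f,u,v,z):
    F,cx,cy=K(f);u,v=np.asarray(u,float),np.asarray(v,float)
    D=np.stack([(u-cx)/F,(v-cy)/F,np.ones_like(u)],-1)@f["R"]; C=-f["R"].T@f["t"]
    return C+D*((z-C[2])/D[...,2])[...,None]
def cloud(f):
    v,u=np.mgrid[:400,:640]; return world(f,u,v,f["depth"])
def proj(f,X):
    F,cx,cy=K(f);P=np.asarray(X)@f["R"].T+f["t"];return np.stack([P[...,0]/P[...,2]*F+cx,P[...,1]/P[...,2]*F+cy],-1)
E
python3 - <<'E'
from h import *
for n,(x0,x1,y0,y1) in dict(top=(150,480,140,260),scene=(140,500,140,270)).items():
    f=load(f"pics/{n}0.npz");im=f["img"][y0:y1,x0:x1,::-1]
    s=800/(x1-x0);im=cv2.resize(im,None,fx=s,fy=s,interpolation=cv2.INTER_CUBIC)
    cv2.imwrite(f"pics/{n}0z.png",cv2.convertScaleAbs(im,alpha=1.5))
    W=cloud(f);Z=W[...,2]
    print(n,K(f),"cam",-f["R"].T@f["t"])
    for (u,v) in [(300,180),(380,250),(480,200),(300,140),(420,190)]: print(u,v,W[v,u].round(1))
    # elevation blobs
    roi=np.zeros((400,640),bool);roi[y0:y1,x0:x1]=1
    m=((Z>8)&(Z<60)&roi&(f["depth"]>0)).astype(np.uint8)
    k,l,st,c=cv2.connectedComponentsWithStats(m)
    for i in range(1,k):
        if st[i,4]>15:
            p=W[l==i];print(st[i],c[i].round(1),"mean",p.mean(0).round(1),"min",p.min(0).round(1),"max",p.max(0).round(1),f["img"][l==i].mean(0).round())
E
```

```text
top (np.float64(382.921398570104), 322.2189002332159, 204.87188435139203) cam [448.83866896  50.28298344 945.13679281]
300 180 [582.7  75.4   1.6]
380 250 [ 409.6 -121.7    2.1]
480 200 [ 533.8 -376.7   -1. ]
300 140 [682.9  75.7   3.8]
420 190 [ 556.9 -220.3   15.1]
[ 161  151  107  103 3373] [214.1 200.2] mean [530.6 280.4  22.1] min [404.2 156.    8. ] max [649.  401.8  39. ] [61. 56. 42.]
[331 150  19  29 407] [340.  163.9] mean [620.6 -22.9  17.4] min [586.3 -45.7   8.7] max [655.6  -0.9  23.2] [84. 66. 90.]
[388 154  21  21 274] [398.  164.1] mean [ 620.6 -166.2   17.7] min [ 595.8 -191.6    9.1] max [ 645.8 -140.9   27. ] [72. 68. 64.]
[440 155  15  25 297] [447.4 166.8] mean [ 614.3 -288.9   18.4] min [ 584.  -307.3    8. ] max [ 645.3 -272.1   24.9] [84. 80. 75.]
[191 166  11   7  23] [195.8 169.2] mean [607.5 329.8   9. ] min [600.5 316.9   8.1] max [615.4 341.   11.8] [164. 138.  52.]
[204 170  11   9  26] [209.7 173.5] mean [596.9 295.9   8.9] min [585.8 285.4   8.1] max [605.6 309.8  11.2] [163. 136.  51.]
[233 171   7  11  19] [236.1 175.3] mean [592.6 231.7   9.3] min 
[... 3738 characters left out ...]
1] max [ 565.  -202.9   19.6] [155. 133.  25.]
[254 193  19  16 106] [262.2 199.9] mean [538.1 -92.2  10.2] min [ 515.7 -112.3    8. ] max [563.3 -69.6  13.8] [118. 115. 108.]
[157 205  23  25 329] [168.  217.2] mean [ 619.  -286.5   16.6] min [ 584.1 -305.9    8.4] max [ 647.2 -270.7   22.9] [103.  99.  90.]
[210 213  26  22 343] [222.5 223.8] mean [ 623.1 -163.8   16.3] min [ 595.4 -189.9    8.2] max [ 646.9 -138.5   23. ] [82. 79. 71.]
[279 217  18  28 443] [287.5 230.8] mean [625.1 -20.7  16.2] min [586.4 -44.5   8.1] max [658.9   1.4  23.1] [106.  85. 111.]
[168 264  57   6 186] [188.7 267.5] mean [ 742.7 -205.5   15.2] min [ 735.2 -246.2   10.8] max [ 752.  -133.2   21.3] [61. 58. 52.]
```

```bash
ls pics
```

```text
scene0.npz
scene0.png
scene0z.png
top0.npz
top0.png
top0z.png
```

View pics/top0z.png

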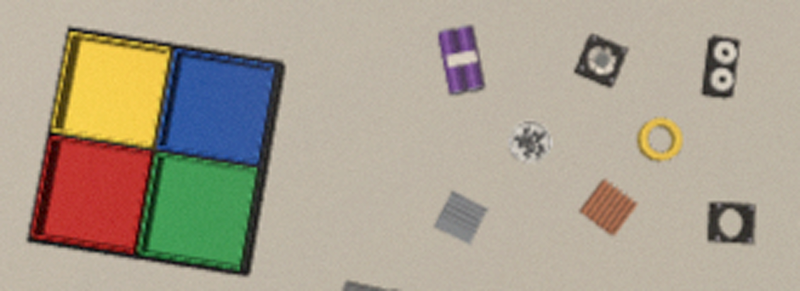

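View pics/scene0z.png

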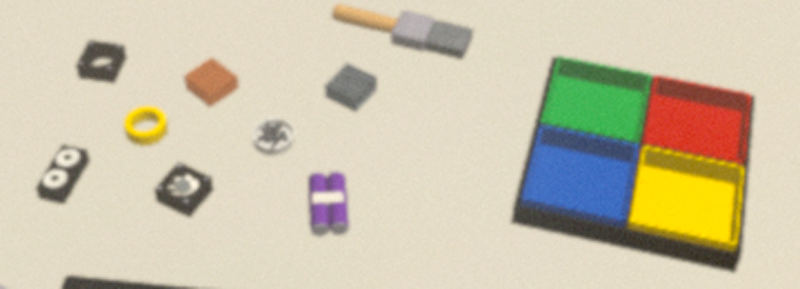

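The zoom confirms it. The top-view fan at (398,165) has pale blades, and the frame at (452,231) shows table through its hole. A loose impeller and a yellow ring are clutter. Next I'll measure each part's silhouette centre in both views at mid-height.

```bash
cat > meas.py <<'E'
from h import *
SE=dict(top=dict(battery=(340,165),fan=(398,165),copper=(401,225),speaker=(447,167),frame=(452,231),alu=(340,229),ring=(422,197),imp=(369,198)),
 scene=dict(battery=(287,231),fan=(222,225),copper=(235,176),speaker=(168,218),frame=(186,167),alu=(298,178),ring=(205,196),imp=(262,200)))
HM=dict(battery=9.5,fan=10,copper=10,speaker=9,frame=10,alu=10,ring=6,imp=6)
def fit(f,c,zm,r=22,th=None):
    u0,v0=c;im=cv2.GaussianBlur(f["img"],(0,0),.6).astype(float)
    p=im[v0-r:v0+r+1,u0-r:u0+r+1]
    b=np.concatenate([p[0],p[-1],p[:,0],p[:,-1]]);bg=np.median(b,0)
    d=np.linalg.norm(p-bg,axis=2)
    S=8;D=cv2.resize(d,None,fx=S,fy=S,interpolation=cv2.INTER_LINEAR)
    m=(D>(th or 28)).astype(np.uint8)
    cs,_=cv2.findContours(m,cv2.RETR_EXTERNAL,cv2.CHAIN_APPROX_NONE)
    cc=min([q for q in cs if cv2.contourArea(q)>60*S*S],key=lambda q:np.hypot(*(np.array(cv2.minAreaRect(q)[0])-r*S)))
    q=cc[:,0].astype(float);q=(q+.5)/S-.5+[u0-r,v0-r]
    w=plane(f,q[:,0],q[:,1],zm)[:,:2].astype(np.float32)
    M=cv2.moments(cv2.convexHull(w)); cen=np.array([M['m10'],M['m01']])/M['m00']
    (cx,cy),(a,bb),ang=cv2.minAreaRect(w)
    if a<bb: a,bb,ang=bb,a,ang+90
    return cen,(cx,cy),(a,bb),((ang+90)%180)-90
if __name__=="__main__":
    F={n:load(f"pics/{n}0.npz") for n in SE}
    for o in HM:
        for n in SE:
            for th in (25,35):
                c,c2,s,a=fit(F[n],SE[n][o],HM[o],th=th);print(o,n,th,c.round(1),np.round(c2,1),np.round(s,1),round(a,1))
E
python3 meas.py
python3 - <<'E'
from h import *
T=load("pics/top0.npz");S=load("pics/scene0.npz")
# bins: colour mask, cast: rim z=34 outer silhouettes
for n,f in(("top",T),("scene",S)):
    hsv=cv2.cvtColor(f["img"],cv2.COLOR_RGB2HSV);W=cloud(f)
    box=np.zeros((400,640),bool)
    if n=="top":box[150:256,160:270]=1
    else: box[164:262,370:484]=1
    for c,(lo,hi) in dict(red=(0,8),yellow=(18,32),green=(50,85),blue=(100,125)).items():
        h=hsv[...,0].astype(int)
        m=(((h>=lo)&(h<=hi))|((c=="red")&(h>172)))&(hsv[...,1]>110)&(hsv[...,2]>50)&box
        fl=m&(np.abs(W[...,2]-7)<4)
        p=W[fl];r=cv2.minAreaRect(p[:,:2].astype(np.float32))
        rm=(W[...,2]>28)&m
        q=W[rm];rr=cv2.minAreaRect(q[:,:2].astype(np.float32)) if len(q)>5 else None
        print(n,c,m.sum(),"floor",fl.sum(),p.mean(0).round(1),"rim",q[:,2].mean().round(1),np.round(rr[0],1),np.round(rr[1],1),rr[2])
    # whole block: high pixels
    m=box&(W[...,2]>26);p=W[m];
    r=cv2.minAreaRect(p[:,:2].astype(np.float32));print(n,"block",r,p[:,2].mean())
E
```

```text
battery top 25 [620.7 -23.3] [620.6 -23.2] [71.6 41.4] 11.0
battery top 35 [620.6 -23.3] [620.6 -23.2] [69.9 40.2] 10.9
battery scene 25 [620.9 -22.4] [621.  -22.4] [82.5 41. ] 10.6
battery scene 35 [620.9 -22.4] [621.  -22.5] [80.3 39.3] 11.2
fan top 25 [ 620.8 -166.6] [ 620.8 -166.6] [49.6 47.3] -22.8
fan top 35 [ 620.8 -166.5] [ 620.8 -166.6] [48.5 46.2] -22.8
fan scene 25 [ 620.6 -165.5] [ 620.6 -165.7] [57.3 57. ] -23.2
fan scene 35 [ 620.7 -165.5] [ 620.7 -165.7] [55.7 55.7] -23.4
copper top 25 [ 470.5 -171.4] [ 470.6 -171.4] [46.  45.1] 52.4
copper top 35 [ 470.4 -171.3] [ 470.5 -171.3] [44.6 43.5] 52.3
copper scene 25 [ 471.7 -171.1] [ 471.6 -171.3] [60.9 54.4] 52.2
copper scene 35 [ 471.7 -171.1] [ 471.7 -171.3] [58.9 52.6] 52.4
speaker top 25 [ 614.9 -290.6] [ 614.7 -290.6] [68.2 37.1] -8.9
speaker top 35 [ 614.8 -290.6] [ 614.8 -290.6] [66.7 35.9] -8.7
speaker scene 25 [ 614.7 -289.4] [ 614.9 -289.5] [76.1 41.4] -8.1
speaker scene 35 [ 614.9 -289.4] [ 615.  -289.5] [74.4 39.9] -8.3
frame top 25 [ 454.8 -297.3] [ 455.  -297.2] [52.1 45. ] 87.2
frame top 35 [ 454.8 -297.3] [
[... 1234 characters left out ...]
 [257.4 114.2] 70.25556945800781
top block ((517.0907592773438, 214.67657470703125), (346.19769287109375, 215.36581420898438), 80.92803192138672) 63.221374460563936
scene red 1425 floor 907 [469.8 344.5   6.5] rim 54.8 [877.2 255.4] [104.4 911.2] 77.7396011352539
scene yellow 1984 floor 1145 [573.8 327.2   6.6] rim 41.1 [925.9 248.2] [105.3 813.7] 77.33179473876953
scene green 1120 floor 873 [453.7 240.7   6.6] rim 53.3 [864.  173.7] [ 99.4 904.2] 80.7378158569336
scene blue 1550 floor 1086 [557.7 224.2   6.5] rim 55.4 [913.4 166.4] [ 99.2 804.3] 80.83494567871094
scene block ((870.9473266601562, 225.80978393554688), (214.8971710205078, 907.075439453125), 80.83800506591797) 61.76540703387202
```

Run:
```python
from h import *
for n in("top","scene"):
    f=load(f"pics/{n}0.npz");W=cloud(f);box=np.zeros((400,640),bool)
    if n=="top":box[145:260,155:275]=1
    else: box[160:266,365:490]=1
    for lo in(24,28,30):
        m=box&(W[...,2]>lo)&(W[...,2]<42)&(f["depth"]>0)
        p=W[m];r=cv2.minAreaRect(p[:,:2].astype(np.float32));print(n,lo,m.sum(),np.round(r[0],1),np.round(r[1],1),round(r[2],2),p[:,2].mean().round(1))
# predict from centre/yaw, overlay
c=np.array([526.,282.]);a=np.radians(-9.);
```

```text
top 24 1760 [527.5 279.2] [216.1 216.1] 80.84 30.5
top 28 1132 [527.1 278.9] [214.5 214.9] 80.87 33.1
top 30 979 [526.1 278.7] [208.1 207.9] 81.6 33.7
scene 24 1919 [529.4 281.1] [215.8 218.6] 80.99 29.9
scene 28 1254 [529.8 281.2] [213.2 215.3] 80.29 32.1
scene 30 1016 [527.2 281.7] [204.1 209.2] 80.94 32.8
```

Both views agree to about 1 mm on the parts: battery (621,−23) at 11°, fan (621,−166) at −23°, copper (471,−171) at 52°, speaker (615,−290) at −8.5°. The bin block is centred at (527.5,280.2), −9.1°, with a rim span of about 208–214 mm as expected.

```bash
cat > go.py <<'E'
import sys,numpy as np
from scipy.spatial.transform import Rotation as Ro
from workcell import r
s=r.observe();R0=Ro.from_euler('xyz',s["tool_rot"])
x,y,z,yaw=map(float,sys.argv[1:5])
R1=Ro.from_euler('xyz',[np.pi,0,np.radians(yaw)])
print("clk",s["clock"].__round__(2),"pos",s["position"].round(1),"yaw",np.degrees(s["tool_rot"][2]).round(1),"open",round(s["opening"]*85,1))
print("turn",(R0.inv()*R1).as_rotvec().round(3),"shift",(R0.inv().apply(np.array([x,y,z])-s["position"])/1000).round(4))
E
python3 go.py 621 -23 100 191
```

```text
clk 0.1 pos [282.8 557.1 230.8] yaw 153.1 open 85.3
turn [-0.001 -0.    -0.662] shift [-0.5642 -0.3641  0.1311]
```

>>> send_rows:
  plan:
    - [0,0,-0.06,-0.05,-0.032,0,75]
    - [0,0,-0.12,-0.1,-0.064,0,75]
    - [0,0,-0.18,-0.15,-0.096,0.01,75]
    - [0,0,-0.24,-0.2,-0.128,0.02,75]
    - [0,0,-0.3,-0.25,-0.16,0.03,75]
    - [0,0,-0.36,-0.3,-0.192,0.04,75]
    - [0,0,-0.42,-0.35,-0.224,0.05,75]
    - [0,0,-0.48,-0.4,-0.256,0.06,75]
    - [0,0,-0.54,-0.45,-0.29,0.08,75]
    - [0,0,-0.6,-0.5,-0.322,0.1,75]
    - [0,0,-0.64,-0.54,-0.35,0.12,75]
    - [0,0,-0.662,-0.564,-0.364,0.131,75]

```text
clock: 1.6
position: [621.4, -25.0, 98.7]
tool_rot: [3.141, -0.001, -2.95]
force: [-0.3, 1.6, -0.0]
opening: 0.709
```

```bash
python3 go.py 621 -23 2.5 191
```

```text
clk 1.6 pos [621.4 -25.   98.7] yaw -169.0 open 60.2
turn [ 0.001 -0.001 -0.001] shift [-0.0001  0.002   0.0962]
```

>>> send_rows:
  plan:
    - [0,0,0,0,0,0.02,75]
    - [0,0,0,0,0,0.05,75]
    - [0,0,0,0,0,0.08,75]
    - [0,0,0,0,0,0.09,75]
    - [0,0,0,0,0,0.09,75]

```text
clock: 2.22
position: [621.0, -22.5, 10.1]
tool_rot: [3.141, -0.001, -2.949]
force: [0.4, -0.1, 0.5]
opening: 0.711
```

```bash
python3 go.py 621 -23 2.5 191
```

```text
clk 2.23 pos [621.  -22.5  10.1] yaw -169.0 open 60.5
turn [ 0.    -0.001  0.   ] shift [ 0.     -0.0005  0.0076]
```

>>> send_rows:
  plan:
    - [0,0,0,0,0,0.0075,75]
    - [0,0,0,0,0,0.0075,100]
    - [0,0,0,0,0,0.0075,130]
    - [0,0,0,0,0,0.0075,170]
    - [0,0,0,0,0,0.0075,200]
    - [0,0,0,0,0,0.0075,200]
    - [0,0,0,0,0,0.0075,200]
  squeeze: 60

```text
clock: 3.1
position: [621.4, -22.6, 3.6]
tool_rot: [-3.141, 0.001, -2.949]
force: [-1.0, -0.3, 5.2]
opening: 0.417
```

>>> send_rows:
  plan:
    - [0,0,0,0,0,-0.01,200]
    - [0,0,0,0,0,-0.03,200]
    - [0,0,0,0,0,-0.06,200]
    - [0,0,0,0,0,-0.08,200]
    - [0,0,0,0,0,-0.1,200]
    - [0,0,0,0,0,-0.1,200]

```text
clock: 3.85
position: [621.8, -22.6, 105.2]
tool_rot: [-3.14, 0.004, -2.949]
force: [-0.5, 0.3, -1.7]
opening: 0.414
```

```bash
python3 go.py 484 340 103 171
python3 - <<'E'
from workcell import r
import cv2
f=r.grab_frame("scene")["img"][120:280,200:456,::-1]
cv2.imwrite("pics/g1.png",cv2.resize(f,None,fx=3,fy=3))
E
```

```text
clk 3.85 pos [621.8 -22.6 105.2] yaw -169.0 open 35.2
turn [-0.001  0.004  0.349] shift [0.0659 0.3823 0.0015]
```

View pics/g1.png

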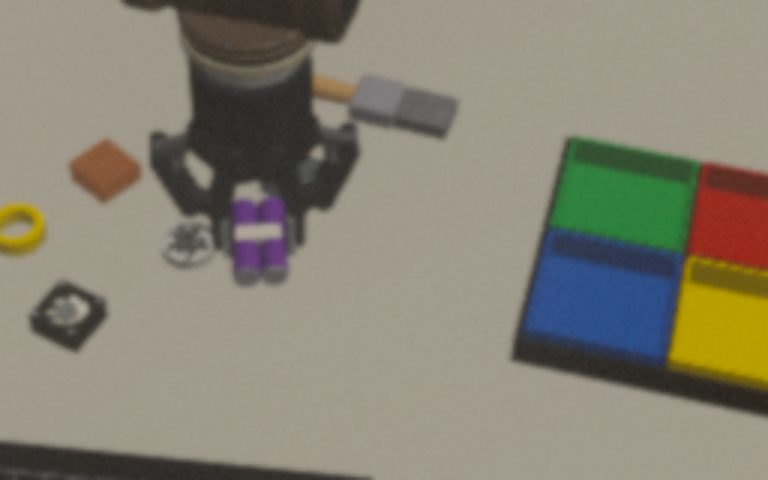

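The image shows the battery held level between the jaws at about (260,240) in the crop. Now to the red bin.

>>> send_rows:
  plan:
    - [0,0,0.03,0.005,0.03,0,200]
    - [0,0,0.06,0.012,0.07,0,200]
    - [0,0,0.1,0.019,0.11,0,200]
    - [0,0,0.14,0.026,0.15,0,200]
    - [0,0,0.18,0.033,0.19,0,200]
    - [0,0,0.22,0.04,0.23,0,200]
    - [0,0,0.26,0.047,0.27,0,200]
    - [0,0,0.3,0.054,0.31,0,200]
    - [0,0,0.33,0.06,0.35,0,200]
    - [0,0,0.349,0.064,0.372,0,200]
    - [0,0,0.349,0.066,0.382,0,200]
    - [0,0,0.349,0.066,0.382,0,200]

```text
clock: 5.4
position: [483.1, 339.7, 102.4]
tool_rot: [-3.141, -0.001, 2.986]
force: [0.1, -0.4, -1.3]
opening: 0.413
```

```bash
python3 go.py 484 340 12 171
```

```text
clk 5.4 pos [483.1 339.7 102.4] yaw 171.1 open 35.1
turn [-0.    -0.001  0.001] shift [-0.0009  0.0005  0.0904]
```

>>> send_rows:
  plan:
    - [0,0,0,0,0,0.01,200]
    - [0,0,0,0,0,0.03,200]
    - [0,0,0,0,0,0.055,200]
    - [0,0,0,0,0,0.075,200]
    - [0,0,0,0,0,0.085,200]
    - [0,0,0,0,0,0.09,200]
    - [0,0,0,0,0,0.0905,200]
    - [0,0,0,0,0,0.0905,200]

```text
clock: 6.4
position: [483.5, 339.9, 12.9]
tool_rot: [3.141, 0.001, 2.985]
force: [-0.1, -0.2, -0.8]
opening: 0.416
```

```bash
python3 go.py 484 340 12 171
```

```text
clk 6.4 pos [483.5 339.9  12.9] yaw 171.0 open 35.3
turn [0.001 0.001 0.   ] shift [-0.0004  0.0002  0.0009]
```

>>> send_rows:
  plan:
    - [0,0,0,0,0,0.0015,200]
    - [0,0,0,0,0,0.0015,200]
    - [0,0,0,0,0,0.0015,130]
    - [0,0,0,0,0,0.0015,99]
    - [0,0,0,0,0,0.0015,99]
    - [0,0,0,0,0,0.0015,99]
    - [0,0,0,0,0,-0.02,99]
    - [0,0,0,0,0,-0.05,99]
    - [0,0,0,0,0,-0.09,90]
    - [0,0,0,0,0,-0.09,90]

```text
clock: 7.65
position: [484.3, 340.4, 105.0]
tool_rot: [3.138, 0.004, 2.985]
force: [-0.9, -0.4, 0.7]
opening: 0.643
```

```bash
python3 go.py 621 -166 100 157
```

```text
clk 7.65 pos [484.3 340.4 105. ] yaw 171.0 open 54.6
turn [0.004 0.004 0.245] shift [-0.214  -0.4789  0.0044]
```

>>> send_rows:
  plan:
    - [0,0,0.02,-0.015,-0.034,0,75]
    - [0,0,0.05,-0.035,-0.078,0,75]
    - [0,0,0.07,-0.055,-0.123,0,75]
    - [0,0,0.1,-0.078,-0.174,0,75]
    - [0,0,0.12,-0.1,-0.224,0,75]
    - [0,0,0.14,-0.122,-0.273,0,75]
    - [0,0,0.17,-0.144,-0.322,0,75]
    - [0,0,0.19,-0.166,-0.371,0,75]
    - [0,0,0.22,-0.188,-0.42,0,75]
    - [0,0,0.24,-0.204,-0.457,0,75]
    - [0,0,0.245,-0.214,-0.479,0,75]
    - [0,0,0.245,-0.214,-0.479,0,75]

```text
clock: 9.15
position: [619.7, -167.6, 101.5]
tool_rot: [3.141, -0.001, 2.739]
force: [0.3, 0.9, -0.7]
opening: 0.705
```

```bash
python3 go.py 620.7 -166 4 157
python3 - <<'E'
from workcell import r
import cv2
f=r.grab_frame("scene")["img"][120:280,144:496,::-1]
cv2.imwrite("pics/b1.png",cv2.resize(f,None,fx=2.2,fy=2.2))
E
```

```text
clk 9.15 pos [ 619.7 -167.6  101.5] yaw 156.9 open 59.9
turn [ 0.    -0.001 -0.002] shift [-0.0004  0.0018  0.0975]
```

View pics/b1.png

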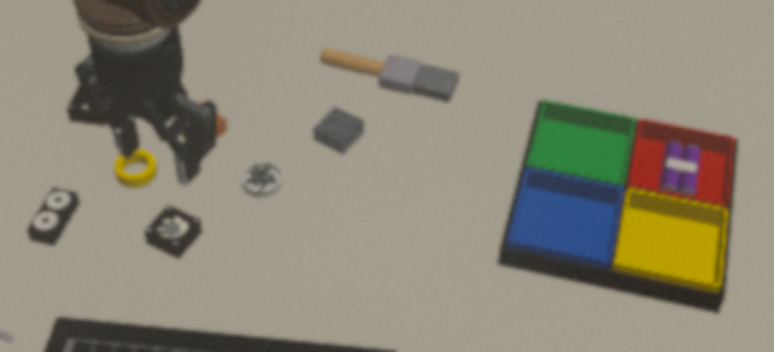

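The battery lies flat in the red bin at about (682,167) in the crop. The gripper is above the fan; descending now.

>>> send_rows:
  plan:
    - [0,0,0,0,0.001,0.02,75]
    - [0,0,0,0,0.001,0.05,75]
    - [0,0,0,0,0.001,0.08,75]
    - [0,0,0,0,0.001,0.09,75]
    - [0,0,0,0,0.001,0.09,75]

```text
clock: 9.82
position: [620.2, -164.9, 12.2]
tool_rot: [3.142, -0.001, 2.741]
force: [0.3, 0.1, 1.5]
opening: 0.703
```

```bash
python3 go.py 620.7 -166 4 157
```

```text
clk 9.82 pos [ 620.2 -164.9   12.2] yaw 157.0 open 59.7
turn [ 0.    -0.001  0.001] shift [-0.0009 -0.0008  0.0082]
```

>>> send_rows:
  plan:
    - [0,0,0,0,-0.001,0.008,75]
    - [0,0,0,0,-0.001,0.008,100]
    - [0,0,0,0,-0.001,0.008,130]
    - [0,0,0,0,-0.001,0.008,170]
    - [0,0,0,0,-0.001,0.008,190]
    - [0,0,0,0,-0.001,0.008,190]
    - [0,0,0,0,-0.001,0.008,190]
  squeeze: 40

```text
clock: 10.7
position: [620.2, -166.9, 4.9]
tool_rot: [3.141, 0.001, 2.74]
force: [-1.1, 0.8, 5.9]
opening: 0.451
```

>>> send_rows:
  plan:
    - [0,0,0,0,0,-0.01,190]
    - [0,0,0,0,0,-0.03,190]
    - [0,0,0,0,0,-0.06,190]
    - [0,0,0,0,0,-0.08,190]
    - [0,0,0,0,0,-0.1,190]
    - [0,0,0,0,0,-0.1,190]

```text
clock: 11.45
position: [620.6, -167.0, 106.8]
tool_rot: [3.141, 0.004, 2.74]
force: [-0.6, 0.9, -0.8]
opening: 0.459
```

```bash
python3 go.py 571 221 103 171
python3 - <<'E'
from workcell import r
import cv2
f=r.grab_frame("scene")["img"][120:280,144:496,::-1]
cv2.imwrite("pics/g2.png",cv2.resize(f,None,fx=2.2,fy=2.2))
E
```

```text
clk 11.45 pos [ 620.6 -167.   106.8] yaw 157.0 open 39.0
turn [-0.     0.004 -0.245] shift [0.1974 0.3377 0.0031]
```

View pics/g2.png

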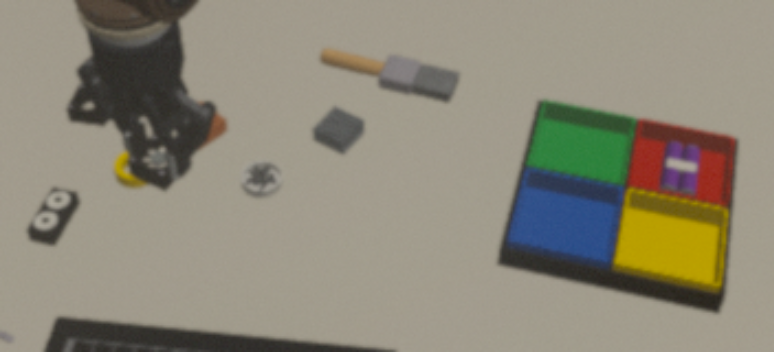

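The fan is held; its pale blades show at about (155,158) in the crop. Now to the blue bin.

>>> send_rows:
  plan:
    - [0,0,-0.02,0.013,0.022,0,190]
    - [0,0,-0.05,0.033,0.057,0,190]
    - [0,0,-0.07,0.055,0.094,0,190]
    - [0,0,-0.1,0.077,0.132,0,190]
    - [0,0,-0.12,0.099,0.169,0,190]
    - [0,0,-0.15,0.121,0.207,0,190]
    - [0,0,-0.17,0.143,0.244,0,190]
    - [0,0,-0.2,0.165,0.282,0,190]
    - [0,0,-0.22,0.182,0.312,0,190]
    - [0,0,-0.24,0.192,0.33,0,190]
    - [0,0,-0.245,0.197,0.338,0,190]
    - [0,0,-0.245,0.197,0.338,0,190]

```text
clock: 13.0
position: [570.6, 221.3, 104.1]
tool_rot: [-3.141, -0.0, 2.985]
force: [-0.2, -0.3, 0.5]
opening: 0.458
```

```bash
python3 go.py 571 221 13 171
```

```text
clk 13.0 pos [570.6 221.3 104.1] yaw 171.0 open 38.9
turn [-0.    -0.     0.001] shift [-0.0005 -0.0002  0.0911]
```

>>> send_rows:
  plan:
    - [0,0,0,0,0,0.01,190]
    - [0,0,0,0,0,0.03,190]
    - [0,0,0,0,0,0.055,190]
    - [0,0,0,0,0,0.075,190]
    - [0,0,0,0,0,0.087,190]
    - [0,0,0,0,0,0.0915,190]
    - [0,0,0,0,0,0.0918,190]
    - [0,0,0,0,0,0.0918,190]
    - [0,0,0,0,0,0.0918,190]

```text
clock: 14.12
position: [570.9, 221.5, 13.0]
tool_rot: [3.141, 0.001, 2.985]
force: [0.3, 0.2, -0.4]
opening: 0.454
```

>>> send_rows:
  plan:
    - [0,0,0,0,0,0,190]
    - [0,0,0,0,0,0,130]
    - [0,0,0,0,0,0,99]
    - [0,0,0,0,0,0,99]
    - [0,0,0,0,0,0,99]
    - [0,0,0,0,0,-0.02,99]
    - [0,0,0,0,0,-0.05,99]
    - [0,0,0,0,0,-0.09,90]
    - [0,0,0,0,0,-0.09,90]

```text
clock: 15.25
position: [572.1, 221.8, 106.7]
tool_rot: [3.139, 0.006, 2.985]
force: [0.2, -0.8, 0.0]
opening: 0.648
```

```bash
python3 go.py 471 -171.3 102 142.3
```

```text
clk 15.25 pos [572.1 221.8 106.7] yaw 171.0 open 55.1
turn [0.004 0.005 0.501] shift [ 0.0385 -0.404   0.0034]
```

>>> send_rows:
  plan:
    - [0,0,0.04,0.003,-0.03,0,75]
    - [0,0,0.09,0.007,-0.07,0,75]
    - [0,0,0.14,0.011,-0.115,0,75]
    - [0,0,0.2,0.015,-0.16,0,75]
    - [0,0,0.25,0.02,-0.205,0,75]
    - [0,0,0.31,0.024,-0.25,0,75]
    - [0,0,0.36,0.028,-0.295,0,75]
    - [0,0,0.42,0.032,-0.34,0,75]
    - [0,0,0.46,0.036,-0.375,0,75]
    - [0,0,0.49,0.038,-0.395,0,75]
    - [0,0,0.501,0.0385,-0.404,0,75]
    - [0,0,0.501,0.0385,-0.404,0,75]

```text
clock: 16.75
position: [469.6, -171.7, 102.5]
tool_rot: [3.141, -0.0, 2.484]
force: [0.4, 0.7, 0.1]
opening: 0.707
```

```bash
python3 go.py 471 -171.3 4 142.3
python3 - <<'E'
from workcell import r
import cv2
f=r.grab_frame("scene")["img"][120:280,144:496,::-1]
cv2.imwrite("pics/b2.png",cv2.resize(f,None,fx=2.2,fy=2.2))
E
```

```text
clk 16.75 pos [ 469.6 -171.7  102.5] yaw 142.3 open 60.1
turn [ 0. -0. -0.] shift [-0.0009  0.0012  0.0985]
```

View pics/b2.png

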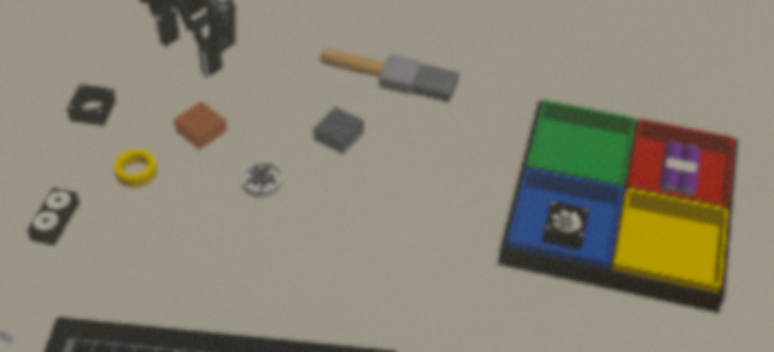

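The fan is flat in the blue bin at about (567,223). The copper sink at (200,125) is untouched, so I descend on it.

>>> send_rows:
  plan:
    - [0,0,0,0,0.0005,0.02,75]
    - [0,0,0,0,0.0005,0.05,75]
    - [0,0,0,0,0.0005,0.08,75]
    - [0,0,0,0,0.0005,0.09,75]
    - [0,0,0,0,0.0005,0.09,75]

```text
clock: 17.42
position: [470.0, -170.7, 12.4]
tool_rot: [-3.142, -0.001, 2.485]
force: [0.6, -0.5, 0.7]
opening: 0.706
```

```bash
python3 go.py 471 -171.3 4 142.3
```

```text
clk 17.43 pos [ 470.  -170.7   12.4] yaw 142.4 open 60.0
turn [-0.    -0.001  0.001] shift [-0.0012  0.0002  0.0084]
```

>>> send_rows:
  plan:
    - [0,0,0,-0.001,0,0.008,75]
    - [0,0,0,-0.001,0,0.008,100]
    - [0,0,0,-0.001,0,0.008,130]
    - [0,0,0,-0.001,0,0.008,170]
    - [0,0,0,-0.001,0,0.008,190]
    - [0,0,0,-0.001,0,0.008,190]
    - [0,0,0,-0.001,0,0.008,190]
  squeeze: 60

```text
clock: 18.3
position: [470.9, -171.9, 5.2]
tool_rot: [3.141, 0.001, 2.484]
force: [-1.3, 1.2, 6.5]
opening: 0.453
```

>>> send_rows:
  plan:
    - [0,0,0,0,0,-0.01,190]
    - [0,0,0,0,0,-0.03,190]
    - [0,0,0,0,0,-0.06,190]
    - [0,0,0,0,0,-0.08,190]
    - [0,0,0,0,0,-0.1,190]
    - [0,0,0,0,0,-0.1,190]

```text
clock: 19.05
position: [471.2, -172.1, 106.0]
tool_rot: [3.141, 0.003, 2.484]
force: [-0.5, 0.2, -1.4]
opening: 0.453
```

```bash
python3 go.py 587 323.3 103 171
python3 - <<'E'
from workcell import r
import cv2
f=r.grab_frame("scene")["img"][120:280,144:496,::-1]
cv2.imwrite("pics/g3.png",cv2.resize(f,None,fx=2.2,fy=2.2))
E
```

```text
clk 19.05 pos [ 471.2 -172.1  106. ] yaw 142.3 open 38.5
turn [-0.     0.003 -0.501] shift [0.2113 0.4628 0.0026]
```

View pics/g3.png

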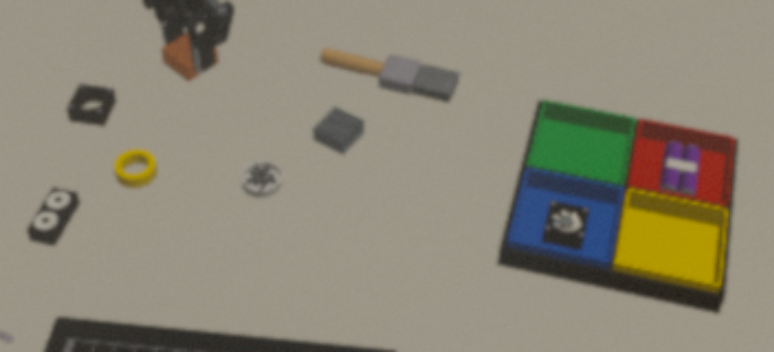

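The copper sink is held at about (190,58). Now to the yellow bin.

>>> send_rows:
  plan:
    - [0,0,-0.03,0.013,0.028,0,190]
    - [0,0,-0.08,0.033,0.073,0,190]
    - [0,0,-0.13,0.055,0.12,0,190]
    - [0,0,-0.18,0.077,0.168,0,190]
    - [0,0,-0.23,0.099,0.216,0,190]
    - [0,0,-0.29,0.121,0.264,0,190]
    - [0,0,-0.34,0.143,0.312,0,190]
    - [0,0,-0.39,0.165,0.36,0,190]
    - [0,0,-0.44,0.187,0.408,0,190]
    - [0,0,-0.48,0.203,0.443,0,190]
    - [0,0,-0.5,0.211,0.463,0,190]
    - [0,0,-0.5,0.211,0.463,0,190]

```text
clock: 20.6
position: [586.3, 324.5, 102.9]
tool_rot: [-3.141, -0.001, 2.985]
force: [-1.0, -0.7, -1.9]
opening: 0.451
```

```bash
python3 go.py 587 323.3 12.5 171
```

```text
clk 20.6 pos [586.3 324.5 102.9] yaw 171.1 open 38.3
turn [-0.001 -0.001  0.001] shift [-0.001  -0.001   0.0904]
```

>>> send_rows:
  plan:
    - [0,0,0,0,-0.001,0.01,190]
    - [0,0,0,0,-0.001,0.03,190]
    - [0,0,0,0,-0.001,0.055,190]
    - [0,0,0,0,-0.001,0.075,190]
    - [0,0,0,0,-0.001,0.087,190]
    - [0,0,0,0,-0.001,0.0905,190]
    - [0,0,0,0,-0.001,0.091,190]
    - [0,0,0,0,-0.001,0.091,190]
    - [0,0,0,0,-0.001,0.091,190]

```text
clock: 21.72
position: [586.9, 322.7, 14.1]
tool_rot: [3.141, 0.001, 2.984]
force: [-0.7, 0.7, -1.1]
opening: 0.45
```

>>> send_rows:
  plan:
    - [0,0,0,0,0,0,190]
    - [0,0,0,0,0,0,130]
    - [0,0,0,0,0,0,99]
    - [0,0,0,0,0,0,99]
    - [0,0,0,0,0,0,99]
    - [0,0,0,0,0,-0.02,99]
    - [0,0,0,0,0,-0.05,99]
    - [0,0,0,0,0,-0.09,90]
    - [0,0,0,0,0,-0.09,90]

```text
clock: 22.85
position: [588.1, 323.2, 108.2]
tool_rot: [3.138, 0.006, 2.984]
force: [0.6, -0.2, 0.3]
opening: 0.644
```

```bash
python3 go.py 614.8 -290 102 171.5
```

```text
clk 22.85 pos [588.1 323.2 108.2] yaw 171.0 open 54.8
turn [ 0.004  0.006 -0.009] shift [-0.1227 -0.6014  0.0047]
```

>>> send_rows:
  plan:
    - [0,0,0,-0.008,-0.04,0,75]
    - [0,0,0,-0.018,-0.09,0,75]
    - [0,0,0,-0.029,-0.143,0,75]
    - [0,0,0,-0.04,-0.196,0,75]
    - [0,0,0,-0.051,-0.249,0,75]
    - [0,0,0,-0.062,-0.302,0,75]
    - [0,0,0,-0.073,-0.355,0,75]
    - [0,0,0,-0.083,-0.408,0,75]
    - [0,0,0,-0.094,-0.461,0,75]
    - [0,0,-0.009,-0.105,-0.514,0,75]
    - [0,0,-0.009,-0.115,-0.565,0,75]
    - [0,0,-0.009,-0.122,-0.6,0,75]

```text
clock: 24.35
position: [612.4, -291.5, 103.6]
tool_rot: [3.142, 0.0, 2.991]
force: [-0.4, 0.7, -0.5]
opening: 0.709
```

```bash
python3 - <<'E'
from workcell import r
import cv2
f=r.grab_frame("scene")["img"][120:280,144:496,::-1]
cv2.imwrite("pics/b3.png",cv2.resize(f,None,fx=2.2,fy=2.2))
E
python3 go.py 614.8 -290 4 171.5
```

```text
clk 24.4 pos [ 612.5 -295.1  103.6] yaw 171.3 open 60.1
turn [-0.001  0.001 -0.004] shift [-0.0014  0.0055  0.0996]
```

View pics/b3.png

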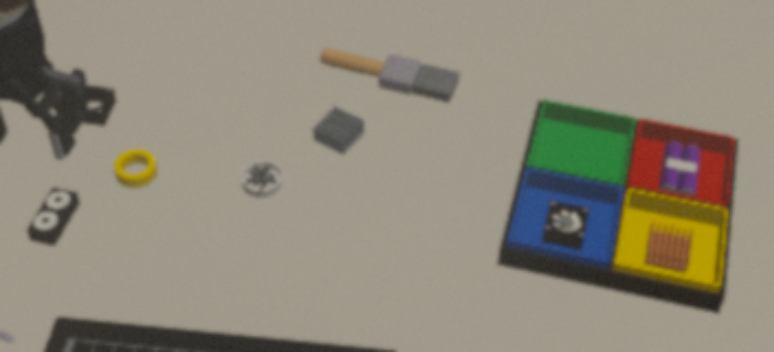

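The copper sink is flat in the yellow bin at about (668,246). The speaker at (53,216) is next.

>>> send_rows:
  plan:
    - [0,0,0,-0.001,0,0,75]
    - [0,0,0,-0.001,0,0.02,75]
    - [0,0,0,-0.001,0,0.05,75]
    - [0,0,0,-0.001,0,0.07,75]
    - [0,0,0,-0.001,0,0.075,75]
    - [0,0,0,-0.001,0,0.075,75]

```text
clock: 25.15
position: [614.0, -289.1, 28.4]
tool_rot: [3.141, -0.0, 2.993]
force: [0.5, 0.1, 0.9]
opening: 0.709
```

```bash
python3 go.py 614.8 -290 4 171.5
```

```text
clk 25.15 pos [ 614.  -289.1   28.4] yaw 171.5 open 60.2
turn [ 0. -0. -0.] shift [-0.0009 -0.0008  0.0244]
```

>>> send_rows:
  plan:
    - [0,0,0,-0.001,-0.001,0.015,75]
    - [0,0,0,-0.001,-0.001,0.024,75]
    - [0,0,0,-0.001,-0.001,0.024,75]
    - [0,0,0,-0.001,-0.001,0.024,110]
    - [0,0,0,-0.001,-0.001,0.024,150]
    - [0,0,0,-0.001,-0.001,0.024,190]
    - [0,0,0,-0.001,-0.001,0.024,215]
    - [0,0,0,-0.001,-0.001,0.024,215]
    - [0,0,0,-0.001,-0.001,0.024,215]
  squeeze: 45

```text
clock: 26.28
position: [615.0, -290.6, 5.1]
tool_rot: [-3.141, 0.001, 2.993]
force: [-0.8, 0.1, 5.8]
opening: 0.313
```

>>> send_rows:
  plan:
    - [0,0,0,0,0,-0.01,215]
    - [0,0,0,0,0,-0.03,215]
    - [0,0,0,0,0,-0.06,215]
    - [0,0,0,0,0,-0.08,215]
    - [0,0,0,0,0,-0.1,215]
    - [0,0,0,0,0,-0.1,215]

```text
clock: 27.02
position: [615.2, -290.8, 106.2]
tool_rot: [-3.141, 0.003, 2.993]
force: [0.4, 0.5, 0.4]
opening: 0.313
```

```bash
python3 go.py 468 237 103 171
```

```text
clk 27.02 pos [ 615.2 -290.8  106.2] yaw 171.5 open 26.6
turn [-0.001  0.003  0.008] shift [0.2238 0.5001 0.0022]
```

>>> send_rows:
  plan:
    - [0,0,0,0.013,0.028,0,215]
    - [0,0,0,0.033,0.073,0,215]
    - [0,0,0,0.055,0.123,0,215]
    - [0,0,0,0.078,0.175,0,215]
    - [0,0,0,0.101,0.226,0,215]
    - [0,0,0,0.124,0.277,0,215]
    - [0,0,0,0.147,0.328,0,215]
    - [0,0,0,0.17,0.379,0,215]
    - [0,0,0,0.193,0.43,0,215]
    - [0,0,0.008,0.212,0.473,0,215]
    - [0,0,0.008,0.223,0.499,0,215]
    - [0,0,0.008,0.223,0.499,0,215]

```text
clock: 28.52
position: [467.2, 237.5, 103.8]
tool_rot: [-3.141, -0.001, 2.988]
force: [0.2, -1.3, 0.2]
opening: 0.314
```

```bash
python3 go.py 468 237 12.5 171
python3 - <<'E'
from workcell import r
import cv2
f=r.grab_frame("scene")["img"][120:280,144:496,::-1]
cv2.imwrite("pics/g4.png",cv2.resize(f,None,fx=2.2,fy=2.2))
E
```

```text
clk 28.52 pos [467.2 237.5 103.8] yaw 171.2 open 26.7
turn [-0.    -0.001  0.003] shift [-0.001  -0.0003  0.0913]
```

View pics/g4.png

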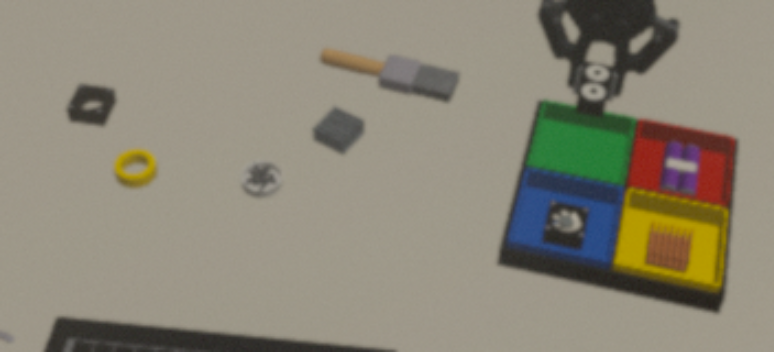

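The speaker is held level, cones up, at about (596,82), above the green bin.

>>> send_rows:
  plan:
    - [0,0,0,0,0,0.01,215]
    - [0,0,0,0,0,0.03,215]
    - [0,0,0,0,0,0.055,215]
    - [0,0,0,0,0,0.075,215]
    - [0,0,0,0,0,0.087,215]
    - [0,0,0,0,0,0.0915,215]
    - [0,0,0,0,0,0.092,215]
    - [0,0,0,0,0,0.092,215]
    - [0,0,0,0,0,0.092,215]

```text
clock: 29.7
position: [468.3, 236.2, 13.0]
tool_rot: [3.141, 0.001, 2.985]
force: [0.1, -0.2, 0.1]
opening: 0.314
```

>>> send_rows:
  plan:
    - [0,0,0,0,0,0,215]
    - [0,0,0,0,0,0,160]
    - [0,0,0,0,0,0,125]
    - [0,0,0,0,0,0,125]
    - [0,0,0,0,0,0,125]
    - [0,0,0,0,0,-0.02,125]
    - [0,0,0,0,0,-0.05,125]
    - [0,0,0,0,0,-0.09,100]
    - [0,0,0,0,0,-0.14,100]
    - [0,0,0,0,0,-0.14,100]

```text
clock: 30.95
position: [469.3, 236.6, 155.7]
tool_rot: [3.139, 0.006, 2.985]
force: [0.6, -0.7, -1.1]
opening: 0.605
```

```bash
python3 go.py 480 -50 150 171
```

```text
clk 30.95 pos [469.3 236.6 155.7] yaw 171.0 open 51.4
turn [0.003 0.006 0.   ] shift [-0.0552 -0.2814  0.0051]
```

>>> send_rows:
  plan:
    - [0,0,0,-0.005,-0.03,0,100]
    - [0,0,0,-0.015,-0.075,-0.02,100]
    - [0,0,0,-0.02,-0.12,-0.04,100]
    - [0,0,0,-0.02,-0.14,-0.05,100]
    - [0,0,0,-0.02,-0.14,-0.05,100]
    - [0,0,0,-0.02,-0.14,-0.05,100]

```text
clock: 31.7
position: [465.8, 95.1, 201.7]
tool_rot: [-3.142, -0.001, 2.985]
force: [0.6, -0.2, -0.6]
opening: 0.607
```

Run:
```python
from workcell import r
from h import *
from meas import fit,SE,HM
F={}
for n in("scene","top"):
    f=r.grab_frame(n);F[n]=f
    im=f["img"][140:270,(350 if n=="scene" else 150):,::-1][:,:150]
    cv2.imwrite(f"pics/end_{n}.png",cv2.resize(im,None,fx=4,fy=4,interpolation=cv2.INTER_CUBIC))
    cv2.imwrite(f"pics/full_{n}.png",f["img"][:,:,::-1])
for o in("frame","alu"):
    for n in SE:
        try:print(o,n,fit(F[n],SE[n][o],10)[0].round(1))
        except Exception as e:print(o,n,e)
B=dict(red=(484.4,339.7),yellow=(587,323.3),green=(468,237.1),blue=(570.6,220.7))
for n,f in F.items():
    W=cloud(f)
    for c,(x,y) in B.items():
        d=np.hypot(W[...,0]-x,W[...,1]-y)
        q=W[(d<38)&(W[...,2]>16)&(W[...,2]<45)]
        print(n,c,len(q),q.mean(0).round(1),"top z",np.percentile(q[:,2],[50,90]).round(1))
```

```text
frame top [ 454.8 -297.2]
frame scene [ 455.2 -296.2]
alu top [461.1   1.2]
alu scene [461.1 -21.2]
scene red 362 [486.6 340.7  23.3] top z [23.5 26.4]
scene yellow 187 [590.1 324.   24. ] top z [25. 28.]
scene green 248 [473.7 237.4  24.2] top z [24.5 26.5]
scene blue 304 [574.4 222.9  23.7] top z [24.4 27.8]
top red 439 [483.5 337.6  24. ] top z [24.5 27.2]
top yellow 265 [587.8 321.8  24.2] top z [24.9 28.3]<stdin>:20: RuntimeWarning: Mean of empty slice.
  ret = um.true_divide(
Traceback (most recent call last):
IndexError: index -1 is out of bounds for axis 0 with size 0
```

View pics/end_scene.png

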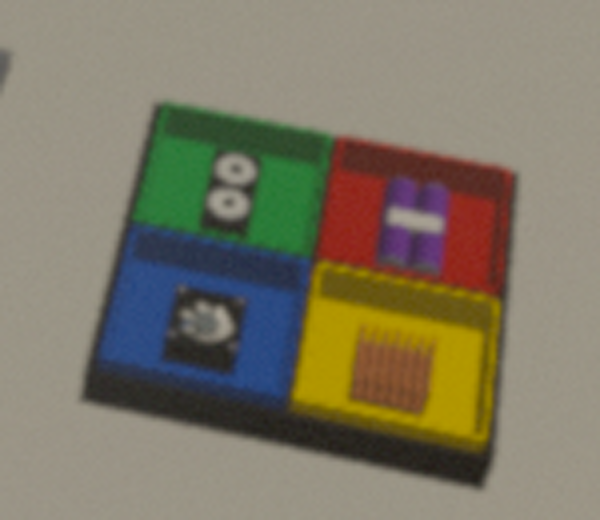

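View pics/full_top.png

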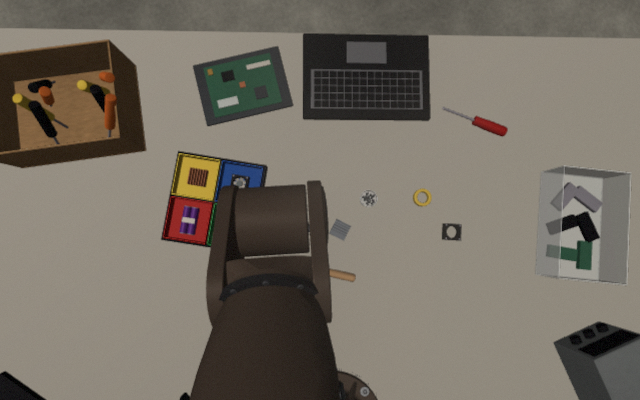

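The scene view shows all four parts centred and flat in their bins. The top view shows the arm covering green, blue and the edge of the aluminium sink's crop, which explains that one odd reading. I'm handing in.

```bash
python3 -c "
from workcell import r
print(r.finish_job())"
```

```text
the job is handed in; nothing more can be done
None
```

I placed the battery in the red bin first, then the fan in blue, the copper heat sink in yellow and the speaker in green. The job was handed in at about 32 s, with the gripper clear and nothing held. No verdict was reported.

- **Parts:** the last scene view shows all four flat and the same side up as they started. In that view they lie within about 6 mm of their bin centres. Their tops are about 24–25 mm above the table, as expected for parts on the bin floors.
- **Scrap:** both cameras put the empty fan frame where it was at the start, to within 0.1 mm. The scene camera shows the same for the aluminium heat sink.
- **Checks that disagreed or failed:** the top camera's reading for the aluminium heat sink was about 23 mm off. I put this down to the arm cutting into that crop, because the scene view and the picture show the part unmoved. The top view gave no height check for green or blue because the arm hid most of those bins, so those two rest on the scene camera alone.

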